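# Lay out a pedalboard in signal order

### The job

Lay out the guitarist's four effect pedals on the pedalboard in signal order: in one straight row along the middle of the board, starting beside the junction box, the tuner, then the volume pedal, then the overdrive, then the delay, which comes to stand beside the power supply. Space them evenly so that the same room for plugs (about 36 mm) is left between all neighbours from box to supply, each square to the board with its footswitch (the volume pedal's low heel end) towards the board's front edge. Set the pedals down without dropping them, and leave the screwdriver, tape and mug alone.

Things in the scene. Friction and masses are not known exactly. Their poses are not given: they have to be found in the camera images.
- tuner_mid (a point): Tuner: smallest, narrowest pedal, bare aluminium box 93 long (x) x 42 wide (y) x 31 mm high, dark display window on top of the far half, no knobs, one footswitch (13 mm tall) near the other end. Origin: its centre, half-way up. x: from the footswitch end to the far end, y left, z up. Jack sockets stand out 4 mm from both sides at x = +31, so grip the sides at the middle. 0.22 kg.
- volume_mid (a point): Volume pedal: aluminium base 130 long (x) x 64 wide (y) x 30 mm high under a sloping, unmoving foot treadle (56 wide, ribbed black rubber, top 53 mm up). Grip the base at the middle. Origin: centre of the base, half-way up it. x: from the low heel end to the high toe end, y left, z up. Jack sockets stand out 4 mm from both sides at x = +31. 0.55 kg.
- drive_mid (a point): Overdrive: bare aluminium box 112 long (x) x 60 wide (y) x 31 mm high, three small black knobs (14 mm tall) in a row at the far end, one footswitch (13 mm tall) near the other end. Origin: its centre, half-way up. x: from the footswitch end to the far end, y left, z up. Jack sockets stand out 4 mm from both sides at x = +31, so grip the sides at the middle. 0.30 kg.
- delay_mid (a point): Delay: bare aluminium box 122 long (x) x 66 wide (y) x 40 mm high, one large black knob (42 mm across, 13 tall) on the far half, one footswitch (13 mm tall) near the other end. Origin: its centre, half-way up. x: from the footswitch end to the far end, y left, z up. Jack sockets stand out 4 mm from both sides at x = +31, so grip the sides at the middle. 0.40 kg.
- board_front (a point): Pedalboard, fixed: three flat dark metal rails (35 mm wide, 17.5 apart) on end cheeks, 520 long x 140 mm deep, top 32 mm above the bench. This point: middle of its front edge (the long edge nearer the robot), at the height of its top. x: across the board from front to back (the middle line lies at x = 70), y: along the board to the left, z up.
- junction: Junction box, fixed at one end of the board (either end), on its middle line: aluminium box 80 (across the board) x 50 (along it) x 30 mm high, two steel jack sockets on top. Origin: centre of its underside, on the board's top; axes as the board's.
- supply: Power supply, fixed at the other end of the board, on its middle line: grey plastic box 124 (across the board) x 50 (along it) x 32 mm high, six small outlets on top. Origin: centre of its underside, on the board's top; axes as the board's. Junction box and supply are 462 mm apart centre to centre, so four pedals leave five gaps of 36 mm.
- screwdriver: Screwdriver lying loose on the bench, 200 mm long along its x axis, handle to -x. Bystander.
- tape: Loose roll of tape (bare cardboard look) lying flat, 96 mm across, 24 mm high. Origin: centre of its underside. Bystander.
- mug: Loose white coffee mug, 80 mm across, 92 mm high, handle at +y. Origin: centre of its underside. Bystander.
There are look-alikes about, which are no part of the job. What is shaped like the part that bears delay_mid but green is not meant.

How it is judged (in metres and radians):
At the end, for the whole second after the job is handed in: Order junction box, tuner, volume, overdrive, delay, supply; every gap 36 mm within 14; each pedal flat on the board (4 mm, 0.06 rad), middle within 14 mm of the board's lengthwise middle line, square within 0.17 rad, footswitch or heel to the front edge, released, at rest (x of tuner_mid in the frame of board_front between 0.056 and 0.084 m and z of tuner_mid in the frame of board_front between 0.0115 and 0.0195 m and angle between each of tuner_mid, volume_mid, drive_mid, delay_mid's own z axis and vertical below 0.06 rad and angle between the x axis of each of tuner_mid, volume_mid, drive_mid, delay_mid and the x axis of board_front, either way round below 0.17 rad and x of board_front in the frame of tuner_mid below 0 m and linear speed of each of tuner, volume, drive, delay below 0.01 m/s and x of volume_mid in the frame of board_front between 0.056 and 0.084 m and z of volume_mid in the frame of board_front between 0.011 and 0.019 m and x of board_front in the frame of volume_mid below 0 m and x of drive_mid in the frame of board_front between 0.056 and 0.084 m and z of drive_mid in the frame of board_front between 0.0115 and 0.0195 m and x of board_front in the frame of drive_mid below 0 m and x of delay_mid in the frame of board_front between 0.056 and 0.084 m and z of delay_mid in the frame of board_front between 0.016 and 0.024 m and x of board_front in the frame of delay_mid below 0 m and horizontal distance between junction and tuner_mid between 0.068 and 0.096 m and horizontal distance between tuner_mid and volume_mid between 0.075 and 0.103 m and horizontal distance between volume_mid and drive_mid between 0.084 and 0.112 m and horizontal distance between drive_mid and delay_mid between 0.085 and 0.113 m and horizontal distance between delay_mid and supply between 0.08 and 0.108 m); the robot touches nothing.
It fails at once if a pedal is dropped (falls freely by more than about 25 mm) ((linear speed of tuner above 0.7 m/s and contact force between the fingers and tuner below 0.05 N) or (linear speed of volume above 0.7 m/s and contact force between the fingers and volume below 0.05 N) or (linear speed of drive above 0.7 m/s and contact force between the fingers and drive below 0.05 N) or (linear speed of delay above 0.7 m/s and contact force between the fingers and delay below 0.05 N)).
It fails at once if the screwdriver is moved by more than 25 mm (distance of screwdriver from where it was at the start of the episode above 0.025 m).
It fails at once if the roll of tape is moved by more than 25 mm (distance of tape from where it was at the start of the episode above 0.025 m).
It fails at once if the mug is moved by more than 25 mm (distance of mug from where it was at the start of the episode above 0.025 m).
It also fails if it takes over 109 s, if anything falls off the work surface, if the arm or the gripper's body presses on something with over 40 N, if the wrist force passes 120 N, or if a joint passes its speed limit or range.

### The arm

A 6-joint arm with a two-finger parallel gripper is mounted at the origin on the work surface. World frame = base frame: x ahead of the robot, y to its left, z up, the work surface at z = 0. Lengths are in mm, angles in rad, forces in N, time in s.
With the tool pointing down it reaches from about 350 to 975 mm from the base axis. Payload 7.1 kg.
Tool frame: the origin (TCP) lies on the centre line of the jaws, within the pads' length; the fingertips stand 17 mm ahead of it and the grasp point (between the pads) lies 2 mm behind it; z points along the fingers, y is the direction in which the jaws open and shut (so a half turn about z gives the same grasp; the last joint's range is limited). The gripper opens to 88 mm and grips with 3 to 60 N. Pads are 20 mm wide; open, the fingers measure 115 mm over their backs; the gripper's body (75 mm by 178 mm) begins 61 mm behind the grasp point.
Start: joints at [1.27, 0.423, 1.63, -0, 1.089, -0.019], TCP at [173.772, 600.34, 239.675] pointing down, gripper open.
Joint ranges: [-3, 3], [-0.9, 2.11], [0.09, 2.58], [-1.31, 4.45], [0.11, 2.69], [-2.54, 2.54]. Speed limits (rad/s): [2.39, 2.39, 3.01, 3.14, 3.14, 3.14].

### API

Orientations are given as a rotation vector (axis times angle).
In Python, from workcell import ctrl, imaging, workorder gives the robot as it stands. The module is installed in compiled form; this text tells all that it offers.
- The arm moves only by the shell command python3 -m crank 'ROWS' [OPENING]. ROWS is JSON, a list of rows, each an object with "travel": the shift along the tool's x, y, z as a fraction of full scale, a list of three; "turn": the turn about the tool's z as a fraction of full scale. In form: [{"travel": [dx, dy, dz], "turn": turn}, ...]. A call has 1 to 20 rows; each row shifts and turns the pose as measured when the row begins, along the tool's axes as they then stand; what a row does not reach is not made up. Full scale, the value 1, is 5 cm for a shift and 0.1 rad for a turn. A row lasts 1/10 s, in which the tool goes at most 50 mm and 8.59 degrees, less where a joint would pass 70% of its speed; a pose out of reach is approached as far as the arm can. A call with a number of a shift or a turn outside -1 to 1 is refused whole. A call with a gripper value outside its range is refused whole. OPENING is the gripper command: -1 is shut, 1 is fully open, values between are in proportion, set as the call begins (- or left out, the last holds). The fingers move at their own pace and stop on an object; the grip force is fixed at half the most. Time passes only in rows, so rows that do not move let the fingers close. It gives the time, the measured TCP pose, the force and the opening at its end, in the units of the state.
- ctrl.get_obs(): the state, without advancing time (a new reading comes with each control period).
- imaging.get_image(name): name is "scene" or "top" or "wrist"; returns the picture (400x640x3 uint8, blue, green, red); there is no depth.
- imaging.camera_info(name): a dict with "camera_matrix" (3x3 intrinsics, pixels), "k1" (the pictures are not rectified: a ray, as slopes to the right and down, at radius r is drawn at 1 + k1 r^2 times it, then the intrinsics apply), "rvec" (rotation vector, rad) and "tvec" (3), from world to camera coordinates, as OpenCV has them. Camera axes: x right, y down, z forward; pixel columns grow to the right and rows downward; lengths in mm; the calibration is good to about 2 mm. A picture is of the moment at which its call begins: read the wrist's pose just before it. camera_info takes no time and is no camera call; for the wrist camera it gives the pose at the moment of the call.
- workorder.close_job(): hands the job in, once; it reports no verdict.
The state is a dict: "t": time; "qpos": joint angles; "qvel": joint speeds; "joint_torque": joint torques, N m; "ee_pos": TCP position; "orientation": TCP orientation; "ft_force": force on the tool from outside, world axes, zero at the start; "moment": the same for the moment, N m; "width": finger opening in mm.
Only numpy, scipy, OpenCV 4.12 (cv2) and the standard library are available. Lean on these libraries where they do the work, as an engineer would, in place of code of your own. Each camera call takes 0.05 s, during which the arm holds its last target.

## Working session

There is one attempt and no reset: what is moved stays moved. The work goes in short steps, Python scripts to look and compute and a shell command to move; the robot and the scene stay as the last step left them, time stands still between calls to the robot, and variables do not carry over. Pictures are saved under pics/ and viewed, and the job is handed in when it is done.

```bash
mkdir -p pics; ls
python3 - <<'E'
from workcell import ctrl, imaging
import cv2
print(ctrl.get_obs())
for n in ["scene","top","wrist"]:
    cv2.imwrite(f"pics/{n}0.png",imaging.get_image(n)); print(n,imaging.camera_info(n))
E
```

```text
pics
{'t': 0.0, 'qpos': array([ 1.26999321e+00,  4.23801669e-01,  1.63067064e+00, -1.58843237e-05,
        1.08858645e+00, -1.89640314e-02]), 'qvel': array([-4.70430934e-04,  2.22864932e-04,  2.53830560e-04, -3.01803579e-05,
        1.49200134e-03,  3.59211391e-05]), 'joint_torque': array([ 4.40303207e-03, -5.44618857e+01, -2.73676014e+01,  6.45038788e-02,
        2.28476065e-02, -1.22327438e-04]), 'ee_pos': array([173.63159358, 599.86095554, 238.93373801]), 'orientation': array([-4.41205578e-01, -3.11023433e+00,  2.27693665e-03]), 'ft_force': array([-0.78297607,  0.108068  , -0.39084184]), 'moment': array([-0.04890842, -0.02688467,  0.00386537]), 'width': 87.57641486194666}
scene {'camera_matrix': array([[371.45529136,   0.        , 315.14546987],
       [  0.        , 371.45529136, 199.2777989 ],
       [  0.        ,   0.        ,   1.        ]]), 'k1': -0.009873186377494623, 'rvec': array([ 2.13577948,  1.19943358, -0.4438259 ]), 'tvec': array([-172.74688673, -282.74788536, 1520.08124685])}
top {'camera_matrix': array([[435.72036576,   0.        , 317.87017169],
       [  0.        , 435.72036576, 199.61142974],
       [  0.        ,   0.        ,   1.        ]]), 'k1': -0.11687940492338189, 'rvec': array([ 2.11883449, -2.14618414,  0.17735695]), 'tvec': array([ -84.75299867,  466.44712332, 1498.73222595])}
wrist {'camera_matrix': array([[360.07030217,   0.        , 319.9476895 ],
       [  0.        , 360.07030217, 193.37790688],
       [  0.        ,   0.        ,   1.        ]]), 'k1': -0.010810358193115256, 'rvec': array([-2.32736247, -1.74876356, -0.24377143]), 'tvec': array([-625.9111258 ,  -33.40857305,  388.08580289])}
```

View pics/top0.png

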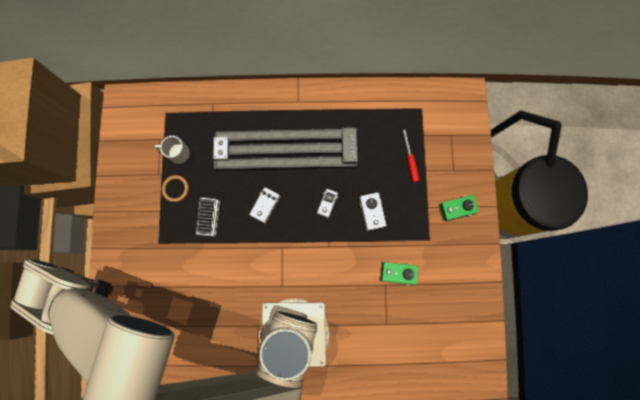

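View pics/scene0.png

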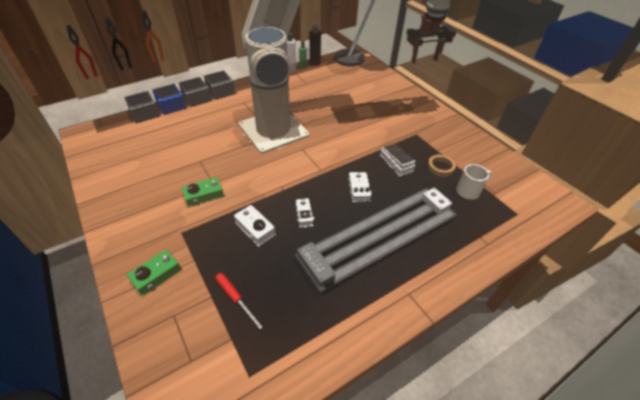

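View pics/wrist0.png

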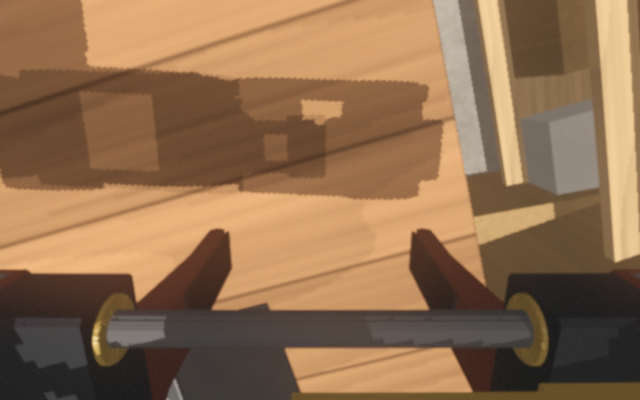

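```bash
cat > h.py <<'E'
import numpy as np, cv2
from workcell import ctrl, imaging
def inter(ci,px,z):
    K=ci['camera_matrix'];k1=ci['k1']
    R,_=cv2.Rodrigues(np.array(ci['rvec'],float)); t=np.array(ci['tvec'],float)
    p=cv2.undistortPoints(np.array(px,float).reshape(-1,1,2),K,np.array([k1,0,0,0.]),).reshape(-1,2)
    d=np.c_[p,np.ones(len(p))]@R; c=-R.T@t
    return c+d*((z-c[2])/d[:,2])[:,None]
def proj(ci,P):
    return cv2.projectPoints(np.array(P,float).reshape(-1,1,3),np.array(ci['rvec'],float),np.array(ci['tvec'],float),ci['camera_matrix'],np.array([ci['k1'],0,0,0.]))[0].reshape(-1,2)
E
python3 - <<'E'
from h import *
im=cv2.imread('pics/top0.png')
cv2.imwrite('pics/top_c1.png',cv2.resize(im[170:290,180:420],None,fx=3.3,fy=3.3,interpolation=cv2.INTER_CUBIC))
cv2.imwrite('pics/top_c2.png',cv2.resize(im[115:180,150:370],None,fx=3.6,fy=3.6,interpolation=cv2.INTER_CUBIC))
ci=imaging.camera_info('top')
print(inter(ci,[(207,217),(264,205),(327,203),(373,211),(221,148),(349,146),(175,188),(175,150),(411,155)],30).round())
E
```

```text
[[ 409.  305.   30.]
 [ 450.  101.   30.]
 [ 454. -123.   30.]
 [ 423. -285.   30.]
 [ 663.  261.   30.]
 [ 663. -206.   30.]
 [ 516.  426.   30.]
 [ 659.  433.   30.]
 [ 627. -431.   30.]]
```

View pics/top_c1.png

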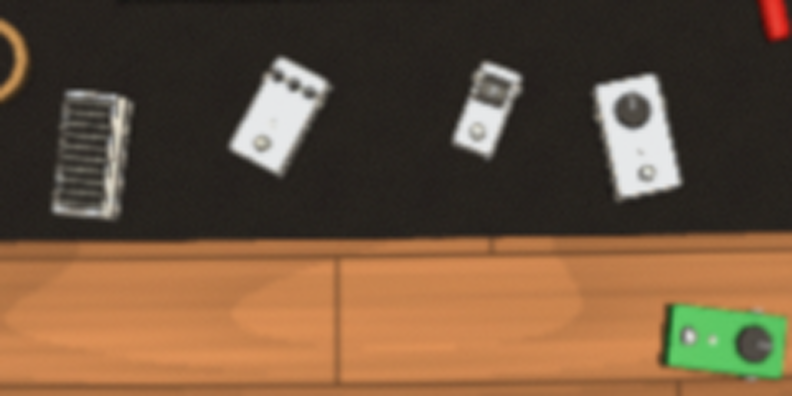

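View pics/top_c2.png

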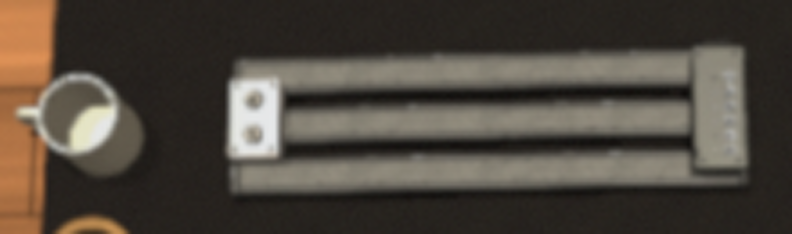

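Run:
```python
from h import *
o=ctrl.get_obs(); R,_=cv2.Rodrigues(o['orientation']); print(R.round(3))
ci=imaging.camera_info('wrist'); Rc,_=cv2.Rodrigues(ci['rvec']); c=-Rc.T@ci['tvec']
print('cam in tool',(R.T@(c-o['ee_pos'])).round(1),'axes in tool\n',(R.T@Rc.T).round(3))
im=cv2.imread('pics/top0.png'); ci=imaging.camera_info('top')
g=cv2.cvtColor(im,cv2.COLOR_BGR2HSV)
m=((g[...,2]>150)&(g[...,1]<60)).astype(np.uint8)
m=cv2.morphologyEx(m,cv2.MORPH_CLOSE,np.ones((5,5)))
cs,_=cv2.findContours(m[:240],0,1)
for c in cs:
    a=cv2.contourArea(c)
    if 80<a<2000:
        (u,v),_,_=r=cv2.minAreaRect(c)
        if not(150<u<420): continue
        for z in (31,):
            P=inter(ci,cv2.boxPoints(r),z)[:,:2].astype(np.float32)
            w=cv2.minAreaRect(P); print((u,v),'z',z,np.round(w[0]),np.round(w[1]),round(w[2],1))
```

```text
[[-0.961  0.278 -0.   ]
 [ 0.278  0.961 -0.001]
 [ 0.    -0.001 -1.   ]]
cam in tool [  73.6    1.  -143.8] axes in tool
 [[-0.    -0.962 -0.273]
 [ 1.    -0.001  0.002]
 [-0.002 -0.273  0.962]]
(372.70587158203125, 210.67648315429688) z 31 [ 425. -284.] [124.  68.] 10.8
(327.25860595703125, 202.6034393310547) z 31 [ 456. -124.] [43. 93.] 67.4
(264.04815673828125, 204.41055297851562) z 31 [452. 101.] [ 62. 113.] 61.9
(170.25, 145.75) z 31 [676. 451.] [90. 81.] 45.9
(220.5, 147.0) z 31 [667. 263.] [86. 48.] 1.6
```

```bash
python3 -m crank '[{"travel":[0,0,-0.6],"turn":-0.95},{"travel":[0,0,-0.6],"turn":-0.95},{"travel":[0,0,0],"turn":-0.9},{"travel":[-0.45,-0.85,0],"turn":0},{"travel":[-0.45,-0.85,0],"turn":0},{"travel":[-0.45,-0.85,0],"turn":0},{"travel":[-0.45,-0.85,0],"turn":0},{"travel":[-0.45,-0.85,0],"turn":0},{"travel":[-0.45,-0.85,0],"turn":0},{"travel":[-0.45,-0.85,0],"turn":0},{"travel":[-0.45,-0.85,0],"turn":0},{"travel":[-0.45,-0.85,0],"turn":0},{"travel":[-0.45,-0.85,0],"turn":0},{"travel":[-0.45,-0.85,0],"turn":0},{"travel":[-0.45,-0.85,0],"turn":0},{"travel":[-0.45,-0.85,0],"turn":0},{"travel":[0,0,0],"turn":0},{"travel":[0,0,0],"turn":0}]' 1
python3 - <<'E'
from h import *
import pickle
o=ctrl.get_obs(); print(o['ee_pos'],o['orientation'],o['qpos'],o['t'])
ci=imaging.camera_info('wrist'); im=imaging.get_image('wrist'); cv2.imwrite('pics/w1.png',im); pickle.dump(ci,open('w1.pkl','wb'))
E
```

```text
t: 1.95
ee_pos: [480.9, 28.8, 300.0]
orientation: [-0.02, 3.141, -0.005]
ft_force: [1.3, 0.8, -0.1]
width: 87.6
[480.88759462  28.77656447 300.03646054] [-0.01978835  3.14055123 -0.00548111] [ 0.03720321  0.13597116  1.87721268 -0.00389534  1.12754576 -1.54452568] 1.95
```

View pics/w1.png

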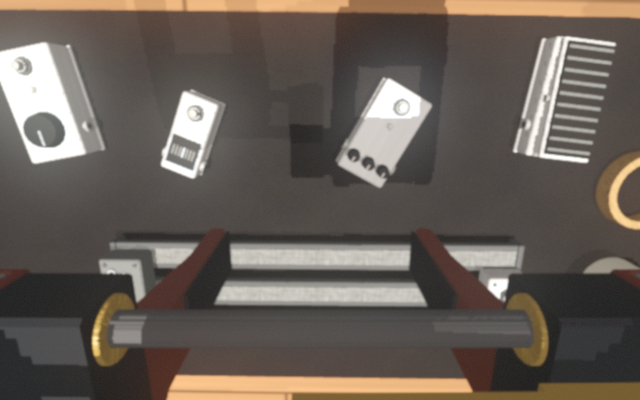

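Run:
```python
import cv2
im=cv2.imread('pics/w1.png')
a=cv2.resize(im[25:175,490:640],None,fx=3.6,fy=3.6,interpolation=cv2.INTER_CUBIC)
s=cv2.imread('pics/scene0.png')
b=cv2.resize(s[135:195,365:425],(540,540),interpolation=cv2.INTER_CUBIC)
b=b[:, :250] if 0 else cv2.resize(b,(250,250)); 
import numpy as np
cv=np.zeros((540,795,3),np.uint8); cv[:,:540]=a; cv[:250,545:]=b
cv2.imwrite('pics/volc.png',cv)
```

```text
(no output)
```

View pics/volc.png

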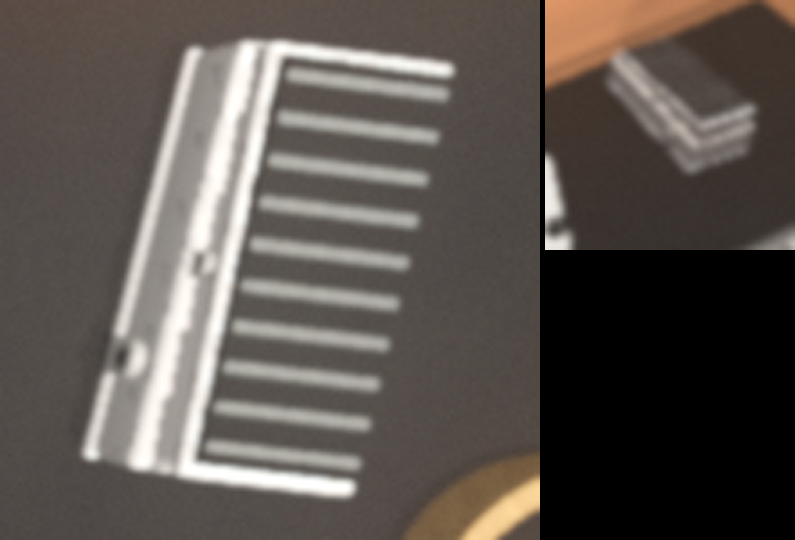

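Run:
```python
from h import *
import pickle
ci=imaging.camera_info('top'); w=pickle.load(open('w1.pkl','rb'))
print('junc',inter(ci,[(220.8,147.9)],62)[0].round(1),'sup',inter(ci,[(349.7,144.9)],64)[0].round(1))
# rails' front edge in top: crop2 (232,192)..(745,185)
print('front edge top cam',inter(ci,[(150+235/3.6,115+192/3.6),(150+690/3.6,115+184/3.6)],32).round(1))
# wrist: front rail front edge
print('front edge wrist',inter(w,[(113,243),(521,244)],32).round(1))
e=inter(w,[(558,37.5),(528.9,154.2)],30); b=inter(w,[(542.8,38.9),(515,151.4)],0)
for q in(e,b):
    d=q[1]-q[0]; L=np.hypot(*d[:2]); u=d[:2]/L; n=np.array([-u[1],u[0]]); print('vol',L.round(1),np.arctan2(u[1],u[0]).round(3),((q[0]+q[1])[:2]/2+32*n).round(1))
im=cv2.imread('pics/w1.png')
im=cv2.resize(im,None,fx=1.25,fy=1.25)
for (x,y,a,L,W,h) in [(425,-284,10.8,122,66,40),(456,-124,-22.6,93,42,31),(452,101,-28.1,112,60,31)]:
    a=np.radians(a);u=np.array([np.cos(a),np.sin(a)]);n=np.array([-u[1],u[0]])
    P=[np.r_[np.array([x,y])+s*L/2*u+t*W/2*n,h] for s,t in((1,1),(1,-1),(-1,-1),(-1,1))]
    cv2.polylines(im,[np.round(proj(w,P)*1.25).astype(int)],True,(0,0,255),1)
cv2.imwrite('pics/ov.png',im[:300])
```

```text
junc [653.7 254.2  62. ] sup [ 656.9 -206.4   64. ]
front edge top cam [[ 586.2  279.1   32. ]
 [ 587.6 -177.8   32. ]]
front edge wrist [[ 592.3 -227.    32. ]
 [ 586.9  280.1   32. ]]
vol 126.5 -0.08 [414.4 308.7]
vol 130.6 -0.088 [414.2 309.1]
```

View pics/ov.png

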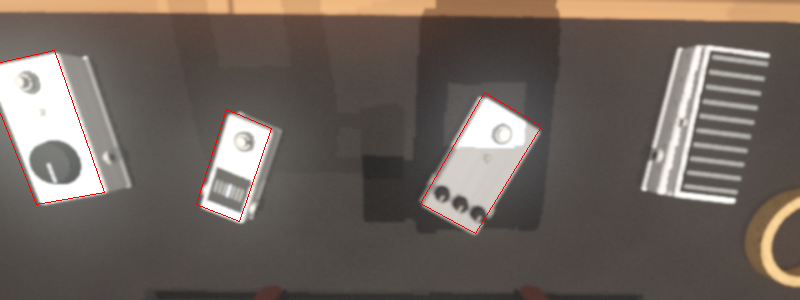

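```bash
cat >> h.py <<'E'
def need(x,y,z,yaw):
    o=ctrl.get_obs(); R,_=cv2.Rodrigues(o['orientation'])
    psi=np.arctan2(-R[1,0],-R[0,0]); d=R.T@(np.array([x,y,z])-o['ee_pos'])/50
    print('t %.2f'%o['t'],'pos',o['ee_pos'].round(1),'yaw',psi.round(3),'tilt',np.arccos(-R[2,2]).round(4),'w',round(o['width'],1),'j6',o['qpos'][5].round(2),'F',o['ft_force'].round(1))
    print('TRAVEL',d.round(2),'TURN',round(-(yaw-psi)/.1,2))
E
python3 -m crank '[{"travel":[0.1,0.3,-0],"turn":1},{"travel":[0.1,0.3,0.3],"turn":1},{"travel":[0.1,0.3,0.6],"turn":1},{"travel":[0.1,0.3,0.6],"turn":1},{"travel":[0,0.2,0.6],"turn":1},{"travel":[0,0,0.6],"turn":0},{"travel":[0,0,0.6],"turn":0},{"travel":[0,0,0.5],"turn":0},{"travel":[0,0,0],"turn":0}]' 1; python3 -c "
from h import *
need(452,101,24,-.49)"
```

```text
t: 2.9
ee_pos: [467.6, 115.8, 105.9]
orientation: [0.757, 3.043, -0.001]
ft_force: [-0.4, 1.0, -0.3]
width: 88.0
t 2.90 pos [467.6 115.8 105.9] yaw -0.488 tilt 0.0055 w 88.0 j6 -0.86 F [-0.4  1.  -0.3]
TRAVEL [ 0.15 -0.41  1.64] TURN 0.02
```

```bash
python3 -m crank '[{"travel":[0.15,-0.41,0],"turn":0},{"travel":[0,0,0],"turn":0},{"travel":[0,0,0],"turn":0}]' 1
python3 - <<'E'
from h import *
need(452,101,24,-.49)
cv2.imwrite('pics/w2.png',imaging.get_image('wrist'))
E
```

```text
t: 3.2
ee_pos: [450.9, 104.4, 107.8]
orientation: [0.749, 3.045, 0.001]
ft_force: [0.3, 0.0, 0.7]
width: 87.4
t 3.20 pos [450.9 104.4 107.8] yaw -0.482 tilt 0.0063 w 87.4 j6 -0.88 F [0.3 0.  0.7]
TRAVEL [-0.04 -0.05  1.68] TURN 0.08
```

View pics/w2.png

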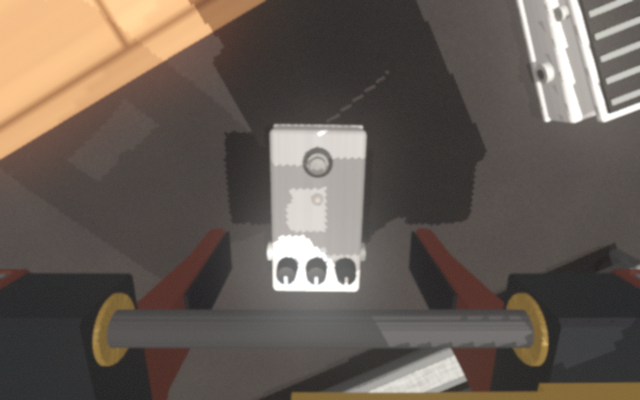

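```bash
python3 -m crank '[{"travel":[-0.04,-0.05,0.5],"turn":0},{"travel":[0,0,0.5],"turn":0},{"travel":[0,0,0.4],"turn":0},{"travel":[0,0,0.25],"turn":0},{"travel":[0,0,0],"turn":0}]' 1; python3 -m crank '[{"travel":[0,0,0],"turn":0},{"travel":[0,0,0],"turn":0},{"travel":[0,0,0],"turn":0},{"travel":[0,0,0],"turn":0},{"travel":[0,0,0],"turn":0}]' -1; python3 -c "
from h import *
need(656.8,-14.1,140,.008)"
```

```text
t: 3.75
ee_pos: [459.7, 104.8, 27.9]
orientation: [0.743, 3.033, 0.01]
ft_force: [-0.0, 0.3, 0.4]
width: 88.0
t: 4.25
ee_pos: [461.3, 105.3, 30.5]
orientation: [0.742, 3.03, 0.012]
ft_force: [-0.3, 0.7, -3.3]
width: 60.0
t 4.25 pos [461.3 105.3  30.5] yaw -0.48 tilt 0.0234 w 60.0 j6 -0.89 F [-0.3  0.7 -3.3]
TRAVEL [-4.61 -0.28 -2.1 ] TURN -4.88
```

```bash
python3 -m crank '[{"travel":[0,0,-0.4],"turn":0},{"travel":[0,0,-0.6],"turn":0},{"travel":[0,0,-0.6],"turn":0},{"travel":[0,0,-0.5],"turn":0},{"travel":[0,0,-0.2],"turn":0},{"travel":[0,0,0],"turn":0}]' -1; python3 -c "
from h import *
need(656.8,-14.1,140,.008); o=ctrl.get_obs(); R=cv2.Rodrigues(o['orientation'])[0]; print(R.round(3), o['qpos'],o['joint_torque'])"
```

```text
t: 4.85
ee_pos: [456.9, 104.7, 148.5]
orientation: [0.743, 3.033, 0.011]
ft_force: [0.1, 0.8, -3.5]
width: 59.8
t 4.85 pos [456.9 104.7 148.5] yaw -0.481 tilt 0.0204 w 59.8 j6 -0.89 F [ 0.1  0.8 -3.5]
TRAVEL [-4.64 -0.26  0.25] TURN -4.89
[[-0.887  0.462  0.02 ]
 [ 0.462  0.887  0.002]
 [-0.017  0.011 -1.   ]] [ 0.20107564  0.33137767  2.04618949 -0.00266804  0.74373923 -0.88710433] [ 2.79059663e-02 -4.37700462e+01 -2.06083167e+01  2.53524142e-02
  3.11776651e-01 -1.10294037e-03]
```

```bash
python3 -m crank '[{"travel":[0,0,0],"turn":-0.8},{"travel":[-0.2,0,0],"turn":-1},{"travel":[-0.4,0,0],"turn":-1},{"travel":[-0.6,0,0],"turn":-1},{"travel":[-0.7,-0.3,0],"turn":-0.8},{"travel":[-0.7,-0.4,0],"turn":-0.2},{"travel":[-0.6,-0.5,0],"turn":0},{"travel":[-0.4,-0.4,0],"turn":0},{"travel":[-0.2,-0.2,0],"turn":0},{"travel":[0,0,0],"turn":0},{"travel":[0,0,0],"turn":0}]' -1
python3 - <<'E'
from h import *
need(656.8,-14.1,62,.008)
im=imaging.get_image('wrist'); cv2.imwrite('pics/w3.png',im)
E
```

```text
t: 5.95
ee_pos: [640.3, -6.5, 131.6]
orientation: [0.033, -3.136, -0.002]
ft_force: [-0.0, 1.0, -4.5]
width: 59.8
t 5.95 pos [640.3  -6.5 131.6] yaw 0.021 tilt 0.0054 w 59.8 j6 -1.62 F [-0.   1.  -4.5]
TRAVEL [-0.33 -0.16  1.39] TURN 0.13
```

View pics/w3.png

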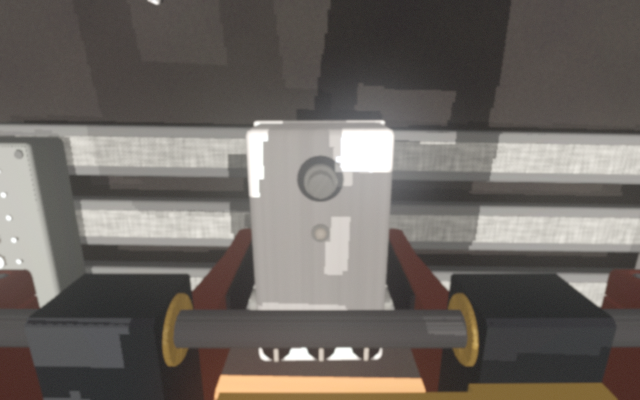

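```bash
cat >> h.py <<'E'
def topedge(px,dz):
    "world points of pixels on plane dz above the TCP, wrist camera, now; in tool-aligned mm"
    o=ctrl.get_obs(); ci=imaging.camera_info('wrist'); R,_=cv2.Rodrigues(o['orientation'])
    P=inter(ci,px,o['ee_pos'][2]+dz); print('in tool',((P-o['ee_pos'])@R).round(1).tolist())
E
python3 -c "
from h import *
topedge([(249,130),(392,130)],2); topedge([(249,130),(392,130)],0)"
```

```text
in tool [[58.8, -26.9, -1.7], [58.7, 29.0, -1.6]]
in tool [[58.6, -27.3, 0.3], [58.5, 29.4, 0.4]]
```

```bash
python3 -m crank '[{"travel":[-0.3,-0.1,0],"turn":0.13},{"travel":[-0.13,-0.06,0.3],"turn":0},{"travel":[0,0,0.4],"turn":0},{"travel":[0,0,0.3],"turn":0},{"travel":[0,0,0],"turn":0}]' -1; python3 -c "
from h import *
need(661,-14.1,63,.008)"
```

```text
t: 6.5
ee_pos: [656.6, -9.4, 77.3]
orientation: [0.021, -3.131, -0.004]
ft_force: [-0.7, -0.2, -3.7]
width: 60.0
t 6.50 pos [656.6  -9.4  77.3] yaw 0.014 tilt 0.0104 w 60.0 j6 -1.62 F [-0.7 -0.2 -3.7]
TRAVEL [-0.09 -0.1   0.29] TURN 0.06
```

```bash
python3 -m crank '[{"travel":[-0.1,-0.1,0.1],"turn":0.06},{"travel":[0,0,0.12],"turn":0},{"travel":[0,0,0.05],"turn":0},{"travel":[0,0,0],"turn":0}]' -1; python3 -c "
from h import *
need(661,-14.1,63,.008)"
```

```text
t: 6.9
ee_pos: [661.6, -14.0, 63.4]
orientation: [0.013, -3.131, -0.004]
ft_force: [0.7, 0.1, -3.0]
width: 59.7
t 6.90 pos [661.6 -14.   63.4] yaw 0.008 tilt 0.0106 w 59.7 j6 -1.62 F [ 0.7  0.1 -3. ]
TRAVEL [ 0.01 -0.    0.01] TURN 0.0
```

```bash
python3 -m crank '[{"travel":[0,0,0.04],"turn":0},{"travel":[0,0,0],"turn":0}]' -1
```

```text
t: 7.1
ee_pos: [662.2, -14.1, 62.7]
orientation: [0.013, -3.133, -0.004]
ft_force: [0.5, 0.4, -3.3]
width: 59.7
```

```bash
python3 -m crank '[{"travel":[0,0,0.06],"turn":0},{"travel":[0,0,0],"turn":0}]' -1;python3 -m crank '[{"travel":[0,0,0.06],"turn":0},{"travel":[0,0,0],"turn":0}]' -1
```

```text
t: 7.3
ee_pos: [663.0, -14.2, 62.8]
orientation: [0.013, -3.135, -0.003]
ft_force: [-0.4, 0.6, -3.8]
width: 59.7
t: 7.5
ee_pos: [664.0, -14.3, 62.4]
orientation: [0.013, -3.137, -0.003]
ft_force: [0.2, -0.4, -3.7]
width: 59.7
```

```bash
python3 -m crank '[{"travel":[0.06,0,0.15],"turn":0}]' -1;python3 -m crank '[{"travel":[0,0,0.05],"turn":0}]' -1
```

```text
t: 7.6
ee_pos: [665.2, -14.3, 59.3]
orientation: [-0.013, 3.137, 0.003]
ft_force: [-2.3, 1.3, 43.9]
width: 59.8
t: 7.7
ee_pos: [665.7, -14.3, 59.0]
orientation: [-0.013, 3.136, 0.002]
ft_force: [-7.8, -0.1, 10.2]
width: 59.9
```

```bash
python3 -m crank '[{"travel":[0,0,0],"turn":0},{"travel":[0,0,0],"turn":0},{"travel":[0,0,0],"turn":0}]' 0.75; python3 -m crank '[{"travel":[0,0,-0.4],"turn":0},{"travel":[0,0,-0.6],"turn":0},{"travel":[0,0,-0.8],"turn":0},{"travel":[0,0,-0.8],"turn":0},{"travel":[0,0,0],"turn":0}]' 0.75
python3 - <<'E'
from h import *
need(456,-124,140,-.394)
im=imaging.get_image('wrist'); cv2.imwrite('pics/w4.png',im)
E
```

```text
t: 8.0
ee_pos: [666.9, -14.3, 59.5]
orientation: [-0.013, 3.133, 0.002]
ft_force: [-0.6, -0.6, -0.7]
width: 76.3
t: 8.5
ee_pos: [664.7, -14.5, 189.0]
orientation: [-0.013, 3.139, 0.003]
ft_force: [-0.9, 0.4, 0.7]
width: 77.0
t 8.50 pos [664.7 -14.5 189. ] yaw 0.008 tilt 0.0031 w 77.0 j6 -1.62 F [-0.9  0.4  0.7]
TRAVEL [ 4.19 -2.16  0.97] TURN 4.02
```

View pics/w4.png

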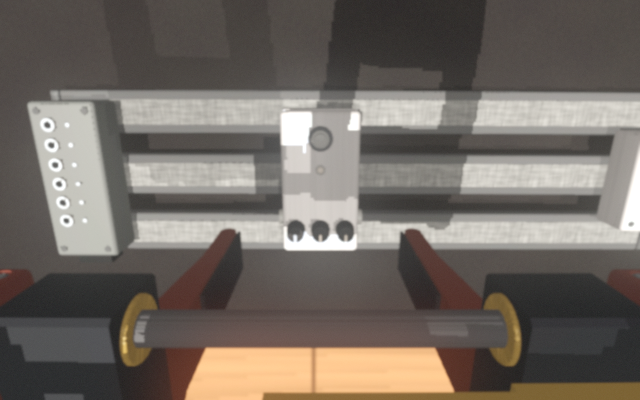

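Run:
```python
from h import *
w=imaging.camera_info('wrist')
f=lambda n,p,z:print(n,inter(w,p,z)[:,:2].round(1).tolist())
f('drive',[(281,110),(361,110),(357,249),(285,249)],63)
f('supply',[(30,101),(95,101),(117,253),(58,253)],64)
f('front rail',[(130,97),(600,97)],32); f('back rail rear',[(150,247),(600,247)],32); f('mid rail',[(150,155),(600,155),(150,193),(600,193)],32)
f('junc',[(617,128),(613,221)],62)
```

```text
drive [[602.9, -41.9], [602.5, 16.0], [711.8, 17.1], [712.2, -41.0]]
supply [[597.6, -222.3], [597.4, -175.2], [716.3, -176.6], [716.8, -224.6]]
front rail [[595.1, -165.9], [591.7, 212.5]]
back rail rear [[725.4, -165.4], [722.9, 241.5]]
mid rail [[641.9, -155.3], [638.9, 222.8], [674.9, -159.3], [672.1, 230.2]]
junc [[613.6, 207.3], [687.0, 221.2]]
```

```bash
python3 -m crank '[{"travel":[0.4,-0.2,0],"turn":0},{"travel":[0.8,-0.4,0],"turn":0},{"travel":[0.8,-0.4,0],"turn":0},{"travel":[0.8,-0.4,0],"turn":0},{"travel":[0.8,-0.4,0],"turn":0},{"travel":[0.5,-0.3,0.2],"turn":0.8},{"travel":[0,0,0.4],"turn":0.9},{"travel":[0,0,0.4],"turn":0.9},{"travel":[0,0,0.3],"turn":0.9},{"travel":[0,0,0],"turn":0.4},{"travel":[0,0,0],"turn":0}]' 1
python3 - <<'E'
from h import *
need(456,-124,24,-.394)
im=imaging.get_image('wrist'); cv2.imwrite('pics/w5.png',im)
E
```

```text
t: 9.65
ee_pos: [440.4, -121.6, 104.1]
orientation: [-0.616, -3.057, -0.005]
ft_force: [0.1, 0.1, 0.1]
width: 87.9
t 9.65 pos [ 440.4 -121.6  104.1] yaw -0.397 tilt 0.0233 w 87.9 j6 -1.47 F [0.1 0.1 0.1]
TRAVEL [-0.34  0.08  1.59] TURN -0.03
```

View pics/w5.png

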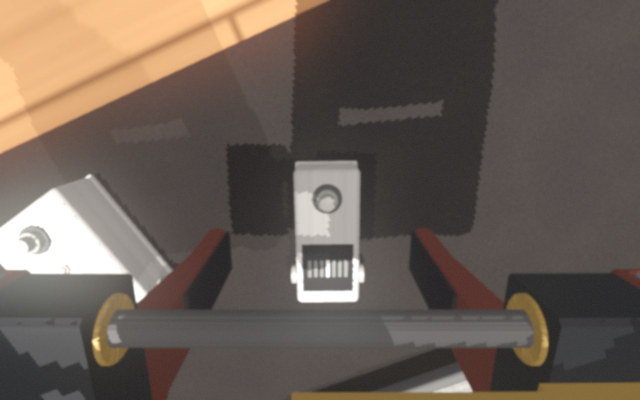

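```bash
python3 -m crank '[{"travel":[-0.3,0.08,0.1],"turn":0},{"travel":[0,0,0.3],"turn":0},{"travel":[0,0,0.4],"turn":0},{"travel":[0,0,0.3],"turn":0},{"travel":[0,0,0.2],"turn":0},{"travel":[0,0,0],"turn":0}]' 1; python3 -c "
from h import *
need(456,-124,24,-.394)"
```

```text
t: 10.3
ee_pos: [461.8, -124.3, 35.3]
orientation: [-0.606, -3.066, -0.004]
ft_force: [0.4, -1.1, 0.0]
width: 87.9
t 10.30 pos [ 461.8 -124.3   35.3] yaw -0.39 tilt 0.0169 w 87.9 j6 -1.47 F [ 0.4 -1.1  0. ]
TRAVEL [ 0.1  -0.04  0.23] TURN 0.04
```

```bash
python3 -m crank '[{"travel":[0.2,-0.04,0.25],"turn":0.04},{"travel":[0.02,0,0],"turn":0}]' 1; python3 -m crank '[{"travel":[0,0,0],"turn":0},{"travel":[0,0,0],"turn":0},{"travel":[0,0,0],"turn":0},{"travel":[0,0,0],"turn":0},{"travel":[0,0,0],"turn":0},{"travel":[0,0,0],"turn":0}]' -1; python3 -c "
from h import *
need(655.3,172.9,140,.008)"
```

```text
t: 10.5
ee_pos: [452.2, -122.1, 23.1]
orientation: [-0.611, -3.066, -0.004]
ft_force: [0.3, -0.6, -0.3]
width: 87.9
t: 11.1
ee_pos: [456.1, -123.1, 26.1]
orientation: [-0.611, -3.073, -0.003]
ft_force: [-0.0, 0.5, 0.1]
width: 43.6
t 11.10 pos [ 456.1 -123.1   26.1] yaw -0.392 tilt 0.0087 w 43.6 j6 -1.47 F [-0.   0.5  0.1]
TRAVEL [-1.4   6.99 -2.29] TURN -4.0
```

```bash
python3 -m crank '[{"travel":[0.02,0,0.01],"turn":0},{"travel":[0.02,0,0.01],"turn":0}]' -1; python3 -m crank '[{"travel":[0,0,-0.3],"turn":0},{"travel":[0,0,-0.5],"turn":0},{"travel":[0,0,-0.7],"turn":0},{"travel":[0,0,-0.7],"turn":0},{"travel":[0,0,-0.3],"turn":0},{"travel":[0,0,0],"turn":0}]' -1; python3 -c "
from h import *
need(655.3,172.9,140,.008)"
```

```text
t: 11.3
ee_pos: [456.2, -123.1, 26.1]
orientation: [-0.612, -3.077, -0.002]
ft_force: [0.5, -1.7, 5.3]
width: 41.8
t: 11.9
ee_pos: [453.9, -122.6, 153.2]
orientation: [-0.61, -3.07, -0.003]
ft_force: [0.6, 0.0, -3.7]
width: 41.6
t 11.90 pos [ 453.9 -122.6  153.2] yaw -0.392 tilt 0.0116 w 41.6 j6 -1.47 F [ 0.6  0.  -3.7]
TRAVEL [-1.46  7.    0.25] TURN -4.0
```

```bash
python3 -m crank '[{"travel":[0,0.2,0],"turn":-0.8},{"travel":[0,0.4,0],"turn":-0.9},{"travel":[0,0.6,0],"turn":-0.9},{"travel":[-0.2,0.7,0],"turn":-0.9},{"travel":[-0.5,0.7,0],"turn":-0.5},{"travel":[-0.6,0.8,0],"turn":0},{"travel":[-0.7,0.8,0],"turn":0},{"travel":[-0.7,0.8,0],"turn":0},{"travel":[-0.4,0.6,0],"turn":0},{"travel":[-0.2,0.2,0],"turn":0},{"travel":[0,0,0],"turn":0}]' -1
python3 - <<'E'
from h import *
need(655.3,172.9,58.5,.008)
im=imaging.get_image('wrist'); cv2.imwrite('pics/w6.png',im)
E
```

```text
t: 13.0
ee_pos: [629.3, 170.7, 133.4]
orientation: [0.033, -3.109, -0.004]
ft_force: [0.3, 0.2, -3.1]
width: 41.9
t 13.00 pos [629.3 170.7 133.4] yaw 0.022 tilt 0.0321 w 41.9 j6 -1.36 F [ 0.3  0.2 -3.1]
TRAVEL [-0.57  0.03  1.48] TURN 0.14
```

View pics/w6.png

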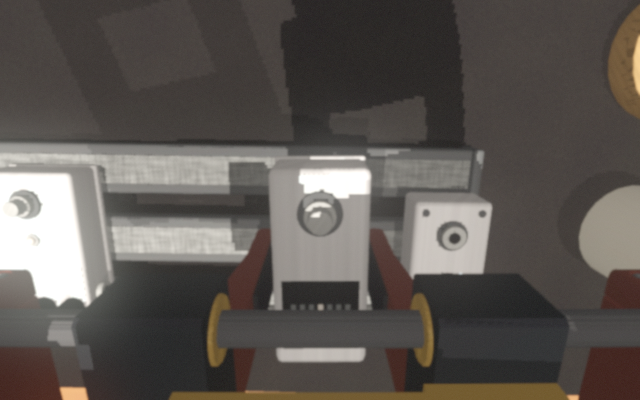

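Run:
```python
from h import *
topedge([(272,166),(371,166)],5)
w=imaging.camera_info('wrist'); print(inter(w,[(405,197),(487,197)],62).round(1), inter(w,[(0,147),(470,150)],32).round(1),inter(w,[(5,168),(97,168)],63).round(1))
o=ctrl.get_obs(); print(cv2.Rodrigues(o['orientation'])[0].round(3))
```

```text
in tool [[44.8, -18.2, -3.5], [44.7, 21.1, -3.4]]
[[614.8 223.7  62. ]
 [613.8 275.2  62. ]] [[592.5 -50.1  32. ]
 [588.1 273.7  32. ]] [[601.2 -22.1  63. ]
 [600.1  34.5  63. ]]
[[-0.999 -0.021 -0.034]
 [-0.021  1.     0.002]
 [ 0.034  0.003 -0.999]]
```

```bash
python3 -m crank '[{"travel":[-0.3,0,0],"turn":0.14},{"travel":[-0.25,0.04,0.2],"turn":0},{"travel":[0,0,0.4],"turn":0},{"travel":[0,0,0.4],"turn":0},{"travel":[0,0,0.2],"turn":0}]' -1; python3 -c "
from h import *
need(656,172.9,58.5,.008)"
```

```text
t: 13.55
ee_pos: [650.2, 167.1, 65.9]
orientation: [0.006, -3.102, -0.0]
ft_force: [-1.3, -0.4, -1.8]
width: 41.9
t 13.55 pos [650.2 167.1  65.9] yaw 0.004 tilt 0.0399 w 41.9 j6 -1.35 F [-1.3 -0.4 -1.8]
TRAVEL [-0.12  0.12  0.14] TURN -0.04
```

```bash
python3 -m crank '[{"travel":[-0.1,0.12,0],"turn":0},{"travel":[0,0.02,0.02],"turn":0},{"travel":[0,0,0.02],"turn":0},{"travel":[0,0,0.02],"turn":0},{"travel":[0,0,0.02],"turn":0},{"travel":[0,0,0.02],"turn":0}]' -1; python3 -c "
from h import *
need(656,172.9,58.5,.008)"
```

```text
t: 14.15
ee_pos: [654.9, 173.2, 60.2]
orientation: [0.004, -3.101, 0.0]
ft_force: [-0.5, -0.3, -2.0]
width: 42.0
t 14.15 pos [654.9 173.2  60.2] yaw 0.003 tilt 0.0411 w 42.0 j6 -1.34 F [-0.5 -0.3 -2. ]
TRAVEL [-0.02 -0.01  0.03] TURN -0.05
```

```bash
python3 -m crank '[{"travel":[0,0,0.05],"turn":0},{"travel":[0.02,0,0.05],"turn":0}]' -1; python3 -m crank '[{"travel":[0,0,0.06],"turn":0}]' -1
```

```text
t: 14.35
ee_pos: [654.7, 173.5, 58.0]
orientation: [0.005, -3.103, -0.0]
ft_force: [-3.5, -3.2, 18.9]
width: 41.8
t: 14.45
ee_pos: [654.8, 173.5, 57.9]
orientation: [0.005, -3.103, -0.0]
ft_force: [-13.2, -3.4, 30.0]
width: 41.8
```

Contact; open to about 58 mm (value 0.32) and rise.

```bash
python3 -m crank '[{"travel":[0,0,0],"turn":0},{"travel":[0,0,0],"turn":0},{"travel":[0,0,0],"turn":0}]' 0.35; python3 -m crank '[{"travel":[0,0,-0.4],"turn":0},{"travel":[0,0,-0.6],"turn":0},{"travel":[0,0,-0.8],"turn":0},{"travel":[0,0,-0.8],"turn":0},{"travel":[0.4,0.4,0],"turn":0},{"travel":[0.8,0.6,0],"turn":0},{"travel":[0.8,0.6,0],"turn":0},{"travel":[0.8,0.6,0],"turn":0},{"travel":[0.8,0.6,0],"turn":0},{"travel":[0.4,0,0],"turn":0.3},{"travel":[0,0,0],"turn":0.4},{"travel":[0,0,0],"turn":0}]' 0.35
python3 - <<'E'
from h import *
need(414.3,309,130,-.084)
for n in ('wrist','top'): cv2.imwrite(f'pics/{n}7.png',imaging.get_image(n))
t=cv2.imread('pics/top7.png'); cv2.imwrite('pics/top7c.png',cv2.resize(t[110:190,200:370],None,fx=4.7,fy=4.7,interpolation=cv2.INTER_CUBIC))
E
```

```text
t: 14.75
ee_pos: [656.2, 173.8, 60.3]
orientation: [0.005, -3.107, -0.002]
ft_force: [-0.5, 0.1, -0.2]
width: 59.1
t: 15.95
ee_pos: [456.2, 317.0, 200.4]
orientation: [-0.11, -3.107, -0.003]
ft_force: [0.4, 0.2, 0.1]
width: 59.5
t 15.95 pos [456.2 317.  200.4] yaw -0.071 tilt 0.0327 w 59.5 j6 -0.94 F [0.4 0.2 0.1]
TRAVEL [ 0.78 -0.22  1.43] TURN 0.13
```

View pics/top7c.png

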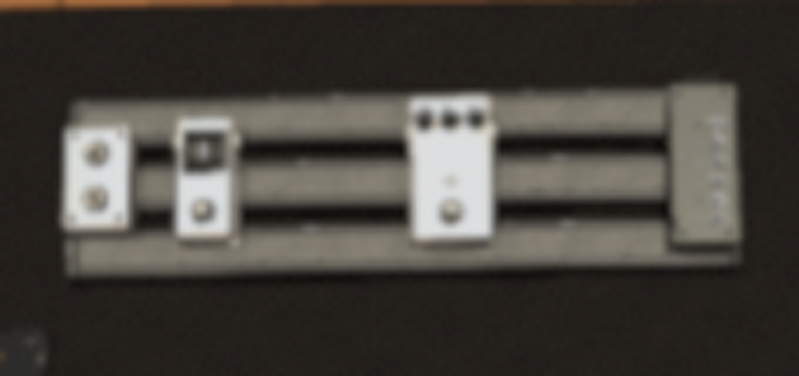

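View pics/wrist7.png

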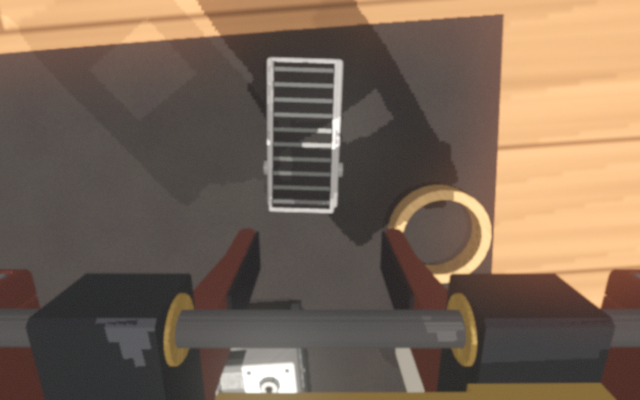

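Run:
```python
from h import *
ci=imaging.camera_info('top')
f=lambda n,u,v,z:print(n,inter(ci,[(200+u/4.7,110+v/4.7)],z)[0].round(1))
f('j',97.5,179,62);f('t',206,180,63);f('d',451.5,168,63);f('s',704,163,64);f('front',[70][0],274,32);f('front2',735,262,32)
```

```text
j [653.  254.4  62. ]
t [650.3 170.9  63. ]
d [656.6 -15.6  63. ]
s [ 657.7 -206.7   64. ]
front [586.4 280.5  32. ]
front2 [ 588.3 -230.8   32. ]
```

```bash
python3 -m crank '[{"travel":[0.3,-0.1,0.2],"turn":0.13},{"travel":[0.4,-0.12,0.4],"turn":0},{"travel":[0.1,0,0.5],"turn":0},{"travel":[0,0,0.4],"turn":0},{"travel":[0,0,0.2],"turn":0},{"travel":[0,0,0],"turn":0}]' 1
python3 - <<'E'
from h import *
need(414.3,309,24,-.084)
cv2.imwrite(f'pics/w8.png',imaging.get_image('wrist'))
E
```

```text
t: 16.65
ee_pos: [417.6, 308.0, 114.3]
orientation: [-0.132, -3.11, -0.006]
ft_force: [-0.1, -0.0, 0.3]
width: 87.8
t 16.65 pos [417.6 308.  114.3] yaw -0.085 tilt 0.029 w 87.8 j6 -0.91 F [-0.1 -0.   0.3]
TRAVEL [0.01 0.01 1.81] TURN -0.01
```

View pics/w8.png

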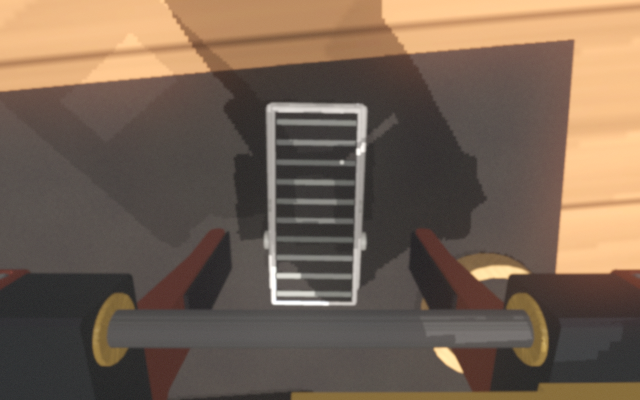

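```bash
python3 -m crank '[{"travel":[0,0,0.4],"turn":0},{"travel":[0,0,0.5],"turn":0},{"travel":[0,0,0.4],"turn":0},{"travel":[0,0,0.2],"turn":0}]' 1; python3 -c "
from h import *
need(414.3,308,23,-.084)"
```

```text
t: 17.1
ee_pos: [422.3, 311.5, 43.1]
orientation: [-0.134, -3.12, -0.019]
ft_force: [-0.2, 0.3, 0.5]
width: 87.9
t 17.10 pos [422.3 311.5  43.1] yaw -0.086 tilt 0.0218 w 87.9 j6 -0.91 F [-0.2  0.3  0.5]
TRAVEL [ 0.15 -0.09  0.4 ] TURN -0.02
```

```bash
python3 -m crank '[{"travel":[0.15,-0.08,0.2],"turn":0},{"travel":[0.05,0,0.2],"turn":0},{"travel":[0,0,0.03],"turn":0}]' 1; python3 -c "
from h import *
need(414.3,308,23,-.084)"
```

```text
t: 17.4
ee_pos: [413.7, 309.7, 22.0]
orientation: [-0.135, -3.123, -0.022]
ft_force: [-0.3, 0.1, -0.4]
width: 88.1
t 17.40 pos [413.7 309.7  22. ] yaw -0.086 tilt 0.0209 w 88.1 j6 -0.91 F [-0.3  0.1 -0.4]
TRAVEL [-0.01 -0.03 -0.02] TURN -0.02
```

```bash
python3 -m crank '[{"travel":[0.01,0,0.01],"turn":0},{"travel":[0.01,0,0.01],"turn":0},{"travel":[0.01,0,0.01],"turn":0},{"travel":[0.01,0,0.01],"turn":0},{"travel":[0.01,0,0.01],"turn":0}]' -1;  python3 -m crank '[{"travel":[0,0,-0.3],"turn":0},{"travel":[0,0,-0.5],"turn":0},{"travel":[0,0,-0.7],"turn":0},{"travel":[0,0,-0.7],"turn":0},{"travel":[0,0,-0.4],"turn":0},{"travel":[0,0,0],"turn":0}]' -1; python3 -c "
from h import *
need(655.5,82.4,150,.008)"
```

```text
t: 17.9
ee_pos: [413.4, 310.6, 21.7]
orientation: [-0.134, -3.126, -0.024]
ft_force: [2.5, -3.7, 6.4]
width: 64.4
t: 18.5
ee_pos: [412.8, 308.3, 157.9]
orientation: [-0.135, -3.122, -0.023]
ft_force: [-0.5, -0.2, -4.7]
width: 63.7
t 18.50 pos [412.8 308.3 157.9] yaw -0.086 tilt 0.0219 w 63.7 j6 -0.9 F [-0.5 -0.2 -4.7]
TRAVEL [-5.23 -4.08  0.01] TURN -0.94
```

```bash
python3 -m crank '[{"travel":[-0.2,-0.2,0],"turn":-0.5},{"travel":[-0.5,-0.4,0],"turn":-0.4},{"travel":[-0.7,-0.5,0],"turn":0},{"travel":[-0.7,-0.6,0],"turn":0},{"travel":[-0.7,-0.6,0],"turn":0},{"travel":[-0.7,-0.6,0],"turn":0},{"travel":[-0.7,-0.5,0],"turn":0},{"travel":[-0.5,-0.5,0],"turn":0},{"travel":[-0.3,-0.3,0],"turn":0},{"travel":[0,0,0],"turn":0},{"travel":[0,0,0],"turn":0}]' -1
python3 - <<'E'
from h import *
need(655.5,82.4,54,.008)
cv2.imwrite(f'pics/w9.png',imaging.get_image('wrist'))
E
```

```text
t: 19.6
ee_pos: [662.9, 90.1, 136.5]
orientation: [0.015, -3.109, -0.024]
ft_force: [-0.5, 0.1, -4.2]
width: 63.8
t 19.60 pos [662.9  90.1 136.5] yaw 0.01 tilt 0.0357 w 63.8 j6 -1.48 F [-0.5  0.1 -4.2]
TRAVEL [ 0.1  -0.18  1.65] TURN 0.02
```

View pics/w9.png

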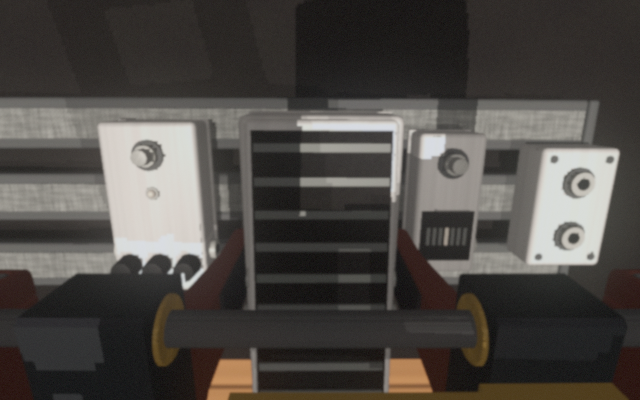

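```bash
python3 -c "
from h import *
topedge([(242,115),(402,115)],9); topedge([(242,115),(402,115)],14)"; python3 -m crank '[{"travel":[0.1,-0.15,0],"turn":0},{"travel":[0,-0.05,0.3],"turn":0},{"travel":[0,0,0.4],"turn":0},{"travel":[0,0,0.4],"turn":0},{"travel":[0,0,0.25],"turn":0}]' -1; python3 -c "
from h import *
need(655.5,82.4,54,.008)"
```

```text
in tool [[64.8, -28.1, -7.3], [64.8, 31.5, -6.4]]
in tool [[65.1, -27.1, -12.3], [65.1, 30.3, -11.4]]
t: 20.15
ee_pos: [652.0, 83.7, 66.3]
orientation: [0.023, -3.11, -0.024]
ft_force: [0.1, 0.2, -4.2]
width: 64.1
t 20.15 pos [652.   83.7  66.3] yaw 0.015 tilt 0.0352 w 64.1 j6 -1.5 F [ 0.1  0.2 -4.2]
TRAVEL [-0.08 -0.03  0.24] TURN 0.07
```

Pedal is centred on the tool. Fingers (63.8+27=91 wide) clear the neighbours; lower on.

```bash
python3 -m crank '[{"travel":[-0.06,-0.03,0.08],"turn":0.07},{"travel":[0,0,0.08],"turn":0}]' -1; python3 -c "
from h import *
need(655.5,82.4,54,.008)"
```

```text
t: 20.35
ee_pos: [653.1, 82.8, 55.7]
orientation: [0.013, -3.107, -0.024]
ft_force: [0.1, 0.4, -4.0]
width: 64.1
t 20.35 pos [653.1  82.8  55.7] yaw 0.009 tilt 0.0381 w 64.1 j6 -1.5 F [ 0.1  0.4 -4. ]
TRAVEL [-0.05 -0.01  0.03] TURN 0.01
```

```bash
python3 -m crank '[{"travel":[-0.03,0,0.05],"turn":0}]' -1;  python3 -m crank '[{"travel":[0,0,0.05],"turn":0}]' -1; python3 -m crank '[{"travel":[0,0,0.03],"turn":0}]' -1
```

```text
t: 20.45
ee_pos: [653.7, 83.0, 53.8]
orientation: [0.013, -3.104, -0.023]
ft_force: [-14.1, -0.2, 25.3]
width: 64.0
t: 20.55
ee_pos: [653.8, 83.0, 53.8]
orientation: [0.014, -3.104, -0.023]
ft_force: [-9.1, -1.7, 24.1]
width: 63.9
t: 20.65
ee_pos: [654.4, 83.1, 54.1]
orientation: [0.014, -3.105, -0.023]
ft_force: [-1.7, -0.2, -3.0]
width: 64.2
```

```bash
python3 -m crank '[{"travel":[0,0,0.02],"turn":0},{"travel":[0,0,0],"turn":0},{"travel":[0,0,0],"turn":0}]' 0.75; python3 -m crank '[{"travel":[0,0,-0.4],"turn":0},{"travel":[0,0,-0.6],"turn":0},{"travel":[0,0,-0.8],"turn":0},{"travel":[0,0,-0.8],"turn":0},{"travel":[0.3,-0.4,0],"turn":0},{"travel":[0.6,-0.8,0],"turn":0},{"travel":[0.6,-0.8,0],"turn":0},{"travel":[0.6,-0.8,0],"turn":0},{"travel":[0.6,-0.8,0],"turn":-0.6},{"travel":[0.6,-0.8,0],"turn":-0.6},{"travel":[0.6,-0.8,0],"turn":-0.5},{"travel":[0.3,-0.8,0],"turn":0},{"travel":[0,-0.6,0],"turn":0},{"travel":[0,0,0],"turn":0}]' 0.75
python3 - <<'E'
from h import *
need(424,-283.5,130,.19)
for n in ('wrist','top'): cv2.imwrite(f'pics/{n}10.png',imaging.get_image(n))
t=cv2.imread('pics/top10.png'); cv2.imwrite('pics/top10c.png',cv2.resize(t[110:230,210:380],None,fx=4.7,fy=4.7,interpolation=cv2.INTER_CUBIC))
E
```

```text
t: 20.95
ee_pos: [657.3, 83.4, 55.8]
orientation: [0.014, -3.112, -0.024]
ft_force: [0.2, -0.6, -0.6]
width: 76.7
t: 22.35
ee_pos: [476.0, -264.2, 194.3]
orientation: [0.297, -3.115, -0.021]
ft_force: [0.1, 1.2, 0.5]
width: 76.9
t 22.35 pos [ 476.  -264.2  194.3] yaw 0.19 tilt 0.0187 w 76.9 j6 -2.29 F [0.1 1.2 0.5]
TRAVEL [ 1.08 -0.2   1.29] TURN 0.0
```

View pics/top10c.png

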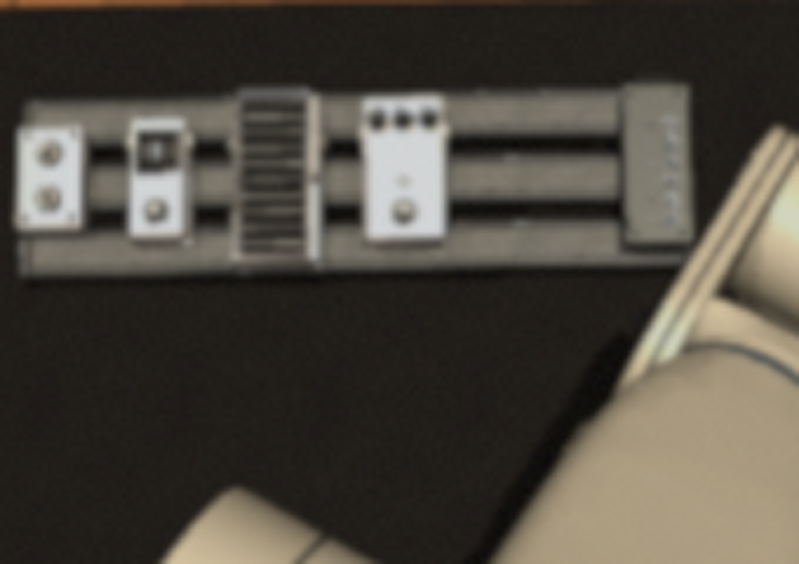

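View pics/wrist10.png

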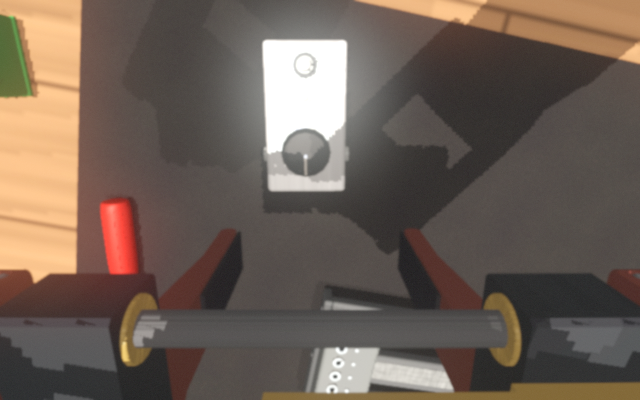

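```bash
python3 -m crank '[{"travel":[0.3,-0.1,0.2],"turn":0},{"travel":[0.5,-0.1,0.4],"turn":0},{"travel":[0.25,0,0.5],"turn":0},{"travel":[0,0,0.4],"turn":0},{"travel":[0,0,0.2],"turn":0},{"travel":[0,0,0],"turn":0}]' 1
python3 - <<'E'
from h import *
need(424,-283.5,24,.19)
cv2.imwrite(f'pics/w11.png',imaging.get_image('wrist'))
E
```

```text
t: 23.05
ee_pos: [419.2, -274.6, 104.8]
orientation: [0.314, -3.109, -0.027]
ft_force: [-0.8, 0.7, -0.0]
width: 87.8
t 23.05 pos [ 419.2 -274.6  104.8] yaw 0.201 tilt 0.0241 w 87.8 j6 -2.38 F [-0.8  0.7 -0. ]
TRAVEL [-0.08 -0.22  1.61] TURN 0.11
```

View pics/w11.png

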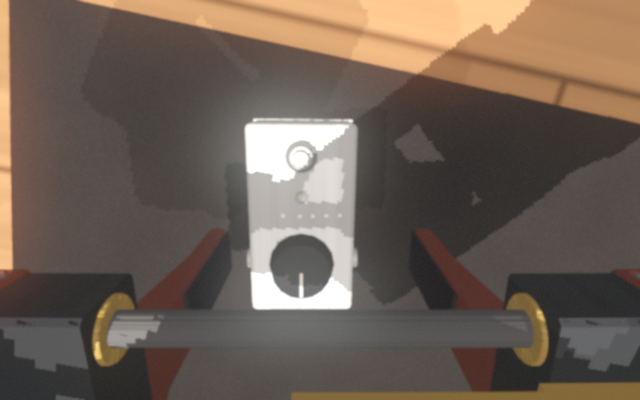

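```bash
python3 -m crank '[{"travel":[-0.05,-0.22,0.2],"turn":0.1},{"travel":[0,0,0.4],"turn":0},{"travel":[0,0,0.4],"turn":0},{"travel":[0,0,0.2],"turn":0}]' 1; python3 -c "
from h import *
need(424,-283.5,23,.19)"
```

```text
t: 23.5
ee_pos: [429.0, -288.2, 46.5]
orientation: [0.301, -3.12, -0.014]
ft_force: [-0.2, -0.3, 0.0]
width: 87.8
t 23.50 pos [ 429.  -288.2   46.5] yaw 0.192 tilt 0.0116 w 87.8 j6 -2.38 F [-0.2 -0.3  0. ]
TRAVEL [0.08 0.11 0.47] TURN 0.02
```

```bash
python3 -m crank '[{"travel":[0.12,0.1,0.2],"turn":0},{"travel":[0.05,0,0.2],"turn":0},{"travel":[0,0,0.05],"turn":0}]' 1; python3 -c "
from h import *
need(424,-283.5,24,.19)"
```

```text
t: 23.8
ee_pos: [421.3, -286.3, 22.7]
orientation: [0.301, -3.122, -0.012]
ft_force: [0.0, 0.5, 0.1]
width: 87.7
t 23.80 pos [ 421.3 -286.3   22.7] yaw 0.192 tilt 0.0093 w 87.7 j6 -2.39 F [0.  0.5 0.1]
TRAVEL [-0.06  0.04 -0.03] TURN 0.02
```

```bash
python3 -m crank '[{"travel":[-0.02,0.04,0],"turn":0},{"travel":[0,0,0.01],"turn":0},{"travel":[0,0,0.01],"turn":0},{"travel":[0,0,0.01],"turn":0},{"travel":[0,0,0.01],"turn":0}]' -1;  python3 -m crank '[{"travel":[0,0,-0.3],"turn":0},{"travel":[0,0,-0.5],"turn":0},{"travel":[0,0,-0.7],"turn":0},{"travel":[0,0,-0.7],"turn":0},{"travel":[0,0,-0.4],"turn":0},{"travel":[0,0,0],"turn":0}]' -1; python3 -c "
from h import *
ci=imaging.camera_info('top')
f=lambda n,u,v,z:print(n,inter(ci,[(210+u/4.7,110+v/4.7)],z)[0].round(1))
f('j',50,179,62);f('t',158,180,63);f('vol right edge',320,178,62);f('vol left edge',236,178,80);f('d',404,168,63);f('s',657,163,64)
need(657.6,-113.1,150,.008)"
```

```text
t: 24.3
ee_pos: [423.3, -284.9, 22.3]
orientation: [0.301, -3.123, -0.009]
ft_force: [-1.8, 1.5, 6.5]
width: 66.1
t: 24.9
ee_pos: [422.5, -284.6, 154.9]
orientation: [0.301, -3.12, -0.014]
ft_force: [-0.0, -0.4, -3.5]
width: 66.0
j [653.  254.8  62. ]
t [650.3 171.6  63. ]
vol right edge [650.   48.5  62. ]
vol left edge [645.8 109.9  80. ]
d [656.6 -15.3  63. ]
s [ 657.7 -206.7   64. ]
t 24.90 pos [ 422.5 -284.6  154.9] yaw 0.193 tilt 0.0114 w 66.0 j6 -2.38 F [-0.  -0.4 -3.5]
TRAVEL [-5.27  2.47  0.09] TURN 1.85
```

```bash
python3 -m crank '[{"travel":[-0.2,0.1,0],"turn":0.9},{"travel":[-0.5,0.3,0],"turn":0.9},{"travel":[-0.6,0.5,0],"turn":0.1},{"travel":[-0.7,0.5,0],"turn":0},{"travel":[-0.7,0.5,0],"turn":0},{"travel":[-0.7,0.5,0],"turn":0},{"travel":[-0.6,0.5,0],"turn":0},{"travel":[-0.4,0.3,0],"turn":0},{"travel":[-0.2,0.2,0],"turn":0},{"travel":[0,0,0],"turn":0},{"travel":[0,0,0],"turn":0}]' -1
python3 - <<'E'
from h import *
need(657.5,-113.5,55,.008)
cv2.imwrite(f'pics/w12.png',imaging.get_image('wrist'))
E
```

```text
t: 26.0
ee_pos: [649.8, -102.3, 135.3]
orientation: [-0.013, -3.114, -0.02]
ft_force: [-0.2, -1.2, -4.0]
width: 65.8
t 26.00 pos [ 649.8 -102.3  135.3] yaw -0.008 tilt 0.0301 w 65.8 j6 -1.75 F [-0.2 -1.2 -4. ]
TRAVEL [-0.2  -0.24  1.6 ] TURN -0.16
```

View pics/w12.png

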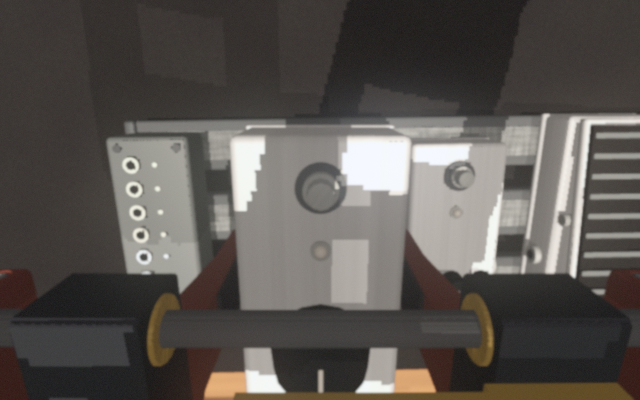

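```bash
python3 -c "
from h import *
topedge([(233,139),(409,139)],17)"; python3 -m crank '[{"travel":[-0.15,-0.2,0],"turn":-0.16},{"travel":[0,-0.04,0.3],"turn":0},{"travel":[0,0,0.4],"turn":0},{"travel":[0,0,0.4],"turn":0},{"travel":[0,0,0.2],"turn":0}]' -1; python3 -c "
from h import *
need(657.5,-113.5,55,.008)"
```

```text
in tool [[57.1, -30.0, -15.8], [56.9, 32.6, -15.0]]
t: 26.55
ee_pos: [654.1, -120.4, 67.8]
orientation: [0.005, -3.117, -0.018]
ft_force: [0.1, -0.4, -3.6]
width: 65.6
t 26.55 pos [ 654.1 -120.4   67.8] yaw 0.003 tilt 0.027 w 65.6 j6 -1.78 F [ 0.1 -0.4 -3.6]
TRAVEL [-0.07  0.14  0.26] TURN -0.05
```

```bash
python3 -m crank '[{"travel":[0,0.12,0.05],"turn":-0.05},{"travel":[0,0,0.08],"turn":0},{"travel":[0,0,0.05],"turn":0}]' -1; python3 -c "
from h import *
need(655.5,-113.5,55,.008)"
```

```text
t: 26.85
ee_pos: [652.4, -115.1, 56.8]
orientation: [0.01, -3.115, -0.019]
ft_force: [-0.6, -0.0, -4.4]
width: 66.3
t 26.85 pos [ 652.4 -115.1   56.8] yaw 0.007 tilt 0.0297 w 66.3 j6 -1.78 F [-0.6 -0.  -4.4]
TRAVEL [-0.06  0.03  0.03] TURN -0.01
```

```bash
python3 -m crank '[{"travel":[-0.06,0.02,0.05],"turn":0}]' -1;  python3 -m crank '[{"travel":[0,0,0.05],"turn":0}]' -1; python3 -m crank '[{"travel":[0,0,0.03],"turn":0}]' -1
```

```text
t: 26.95
ee_pos: [655.5, -114.2, 54.8]
orientation: [0.01, -3.115, -0.019]
ft_force: [-3.9, -0.7, 4.2]
width: 65.8
t: 27.05
ee_pos: [656.1, -114.1, 54.4]
orientation: [0.011, -3.115, -0.018]
ft_force: [-10.8, 3.3, 24.1]
width: 66.1
t: 27.15
ee_pos: [656.9, -114.1, 54.6]
orientation: [0.011, -3.117, -0.018]
ft_force: [-2.4, -0.4, -1.5]
width: 65.4
```

Contact; release, rise, and back off to the side so both cameras see the row.

```bash
python3 -m crank '[{"travel":[0,0,0.01],"turn":0},{"travel":[0,0,0],"turn":0},{"travel":[0,0,0],"turn":0}]' 0.78; python3 -m crank '[{"travel":[0,0,-0.4],"turn":0},{"travel":[0,0,-0.6],"turn":0},{"travel":[0,0,-0.8],"turn":0},{"travel":[0,0,-0.8],"turn":0},{"travel":[0.5,0.3,-0.5],"turn":0},{"travel":[0.8,0.4,-0.8],"turn":0},{"travel":[0.8,0.6,-0.6],"turn":0},{"travel":[0.8,0.6,0],"turn":0},{"travel":[0.5,0.6,0],"turn":0},{"travel":[0,0.4,0],"turn":0},{"travel":[0,0,0],"turn":0},{"travel":[0,0,0],"turn":0}]' 0.78
python3 - <<'E'
from h import *
need(500,24,300,.008)
for n in ('wrist','top','scene'): cv2.imwrite(f'pics/{n}13.png',imaging.get_image(n))
t=cv2.imread('pics/top13.png'); cv2.imwrite('pics/top13c.png',cv2.resize(t[110:190,205:375],None,fx=4.7,fy=4.7,interpolation=cv2.INTER_CUBIC))
t=cv2.imread('pics/scene13.png'); cv2.imwrite('pics/scene13c.png',cv2.resize(t[160:320,260:500],None,fx=3.3,fy=3.3,interpolation=cv2.INTER_CUBIC))
E
```

```text
t: 27.45
ee_pos: [659.6, -114.1, 56.4]
orientation: [0.012, -3.123, -0.016]
ft_force: [0.3, -0.1, 0.5]
width: 77.8
t: 28.65
ee_pos: [502.1, 23.2, 284.4]
orientation: [0.01, -3.133, -0.017]
ft_force: [-0.3, -0.7, -0.3]
width: 78.4
t 28.65 pos [502.1  23.2 284.4] yaw 0.007 tilt 0.0137 w 78.4 j6 -1.57 F [-0.3 -0.7 -0.3]
TRAVEL [ 0.04  0.02 -0.31] TURN -0.01
```

View pics/top13c.png

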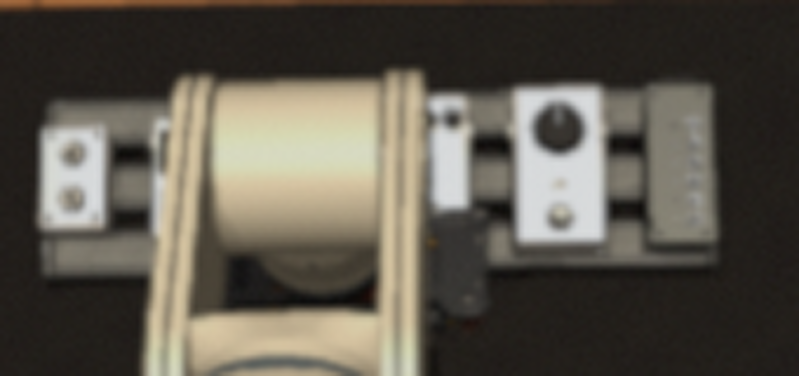

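View pics/scene13c.png

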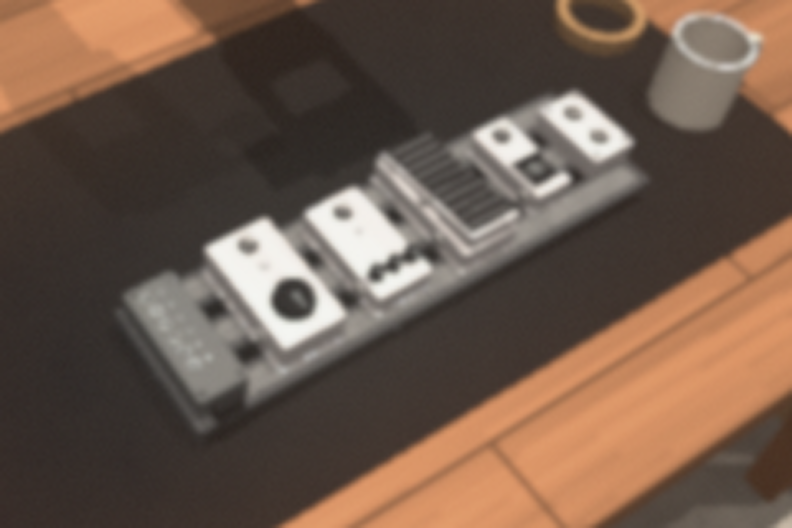

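```bash
python3 -m crank '[{"travel":[0.1,-0.5,0],"turn":0},{"travel":[0.1,-0.9,0],"turn":0},{"travel":[0.1,-0.9,0],"turn":0},{"travel":[0.1,-0.9,0],"turn":0},{"travel":[0.1,-0.9,0],"turn":0},{"travel":[0.1,-0.9,0],"turn":0},{"travel":[0,-0.9,0],"turn":0},{"travel":[0,-0.4,0],"turn":0},{"travel":[0,0,0],"turn":0}]' 0.78
python3 - <<'E'
from h import *
ci=imaging.camera_info('top')
im=imaging.get_image('top'); cv2.imwrite('pics/top14.png',im)
cv2.imwrite('pics/top14c.png',cv2.resize(im[110:190,205:375],None,fx=4.7,fy=4.7,interpolation=cv2.INTER_CUBIC))
g=cv2.cvtColor(im,cv2.COLOR_BGR2HSV)
m=((g[...,2]>150)&(g[...,1]<60)).astype(np.uint8)
cs,_=cv2.findContours(cv2.morphologyEx(m,cv2.MORPH_CLOSE,np.ones((5,5)))[:185],0,1)
for c in cs:
    if cv2.contourArea(c)>60:
        r=cv2.minAreaRect(c)
        if 200<r[0][0]<370:
            q=cv2.minAreaRect(inter(ci,cv2.boxPoints(r),65)[:,:2].astype(np.float32)); print(np.round(r[0]),np.round(q[0],1),np.round(q[1]),round(q[2],1))
im0=cv2.imread('pics/top0.png'); d=cv2.absdiff(im,im0).max(2); print('tape/mug diff',d[130:205,155:190].max(),'screwdriver',d[125:185,400:422].max())
E
```

```text
t: 29.7
ee_pos: [472.9, -313.4, 277.4]
orientation: [-0.004, -3.131, -0.017]
ft_force: [-0.3, -0.2, -0.0]
width: 78.1
[243. 152.] [634.3 173.3] [49. 36.] 1.1
[220. 148.] [654.6 256.6] [80. 44.] 1.7
[296. 146.] [657.4 -13.5] [ 61. 108.] 89.6
[324. 145.] [ 657.9 -113.3] [ 68. 118.] 89.2
tape/mug diff 28 screwdriver 179
```

View pics/top14c.png

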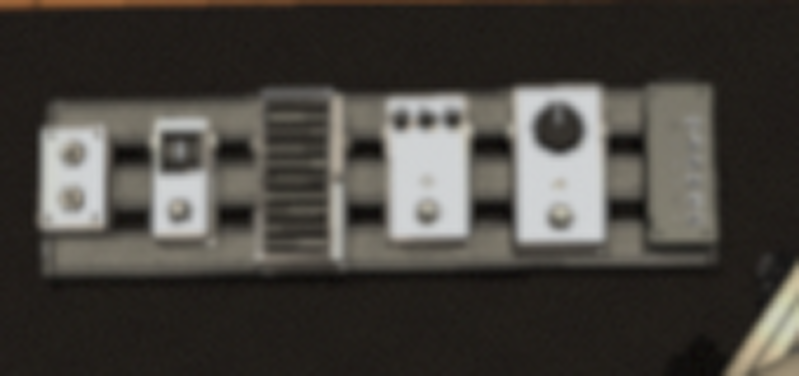

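Run:
```python
import cv2
a=cv2.imread('pics/scene0.png');b=cv2.imread('pics/scene13.png'); print(cv2.absdiff(a,b)[265:335,210:270].max())
from workcell import workorder
print(workorder.close_job())
```

```text
10
the job is handed in; nothing more can be done
None
```

The four pedals are on the board in signal order from the junction box: tuner, volume, overdrive, delay, then the power supply. Footswitches and heel face the front edge. I handed the job in at about 30 s of the 109 s allowed. No verdict is reported.

**Checks from the last overhead picture, or the earlier ones where noted:**

| Neighbours | Centre to centre, measured (mm) | Aim (mm) |
|---|---|---|
| Junction box – tuner | 83 | 82 |
| Tuner – volume | about 90 | 89 |
| Volume – overdrive | about 96 | 98 |
| Overdrive – delay | about 99 | 99 |
| Delay – supply | about 93 | 94 |

- **Middle line:** volume was set down about 2 mm off it by the arm's reading. Overdrive and delay measure within about 2 mm, and the tuner sits about 5 mm towards the front. The limit is 14 mm.
- **Squareness:** overdrive and delay measured within about 1°. The tuner and volume look square, but I did not measure their angle.
- **Bystanders:** the scene picture of the screwdriver is unchanged, and so is the overhead picture of the mug and tape. The final overhead picture did differ at the screwdriver, where I believe the arm was in view.

**Disagreements and rough spots:**
- One low, tilted wrist-camera view put the overdrive about 15 mm further left than the other views did. The overhead camera agreed with the arm's own position, so I went by that.
- The tool tilted by up to about 0.04 rad during the moves, which could not be corrected.
- When set down, the overdrive touched the board with a brief 44 N at the wrist. The other three stayed at or below about 30 N.

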